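Put three glass flasks back on their own rests

TASK

The three glass flasks stand on each other's rests: move them so that each stands upright in the middle of the rest of its own colour, using the bare graphite rest as the parking spot on the way. The polished glass must never be set on the bench, knocked over or let fall, so lower each flask right onto a rest before letting go, and leave the paddle, the jar and the frosted bauble where they are.

Things in the scene. Friction and masses are not known exactly. Their poses are not given: they have to be found in the camera images.
- flask_red: Ruby red deep-coloured glass round-bellied flask, widest 62 mm, foot 44 mm across, 95 mm tall. Solid, rigid, one piece (its stopper is fused on), round about its vertical axis, about 0.2 kg. Origin: centre of its underside; z points up. Best gripped by its stopper, a plain upright cylinder 26 mm in diameter that reaches from 67 to 95 mm above the origin. It starts standing on a rest of another colour.
- flask_green: Green deep-coloured glass cone-shaped flask, widest (60 mm) at its foot, 103 mm tall. Solid, rigid, one piece (its stopper is fused on), round about its vertical axis, about 0.2 kg. Origin: centre of its underside; z points up. Best gripped by its stopper, a plain upright cylinder 26 mm in diameter that reaches from 75 to 103 mm above the origin. It starts standing on a rest of another colour.
- flask_blue: Cobalt blue deep-coloured glass squat straight-sided bottle, 56 mm across, 85 mm tall. Solid, rigid, one piece (its stopper is fused on), round about its vertical axis, about 0.2 kg. Origin: centre of its underside; z points up. Best gripped by its stopper, a plain upright cylinder 26 mm in diameter that reaches from 57 to 85 mm above the origin. It starts standing on a rest of another colour.
- rest_red: The red rest, home of the red flask: fixed round rest bolted to the bench: a disc 96 mm in diameter and 22 mm high with a flat top. Origin: centre of its underside, on the bench; its top is 22 mm above the origin. The outer 14 mm of its top and its side are enamelled red; the middle (68 mm across) is dark grey graphite.
- rest_green: The green rest, home of the green flask: fixed round rest bolted to the bench: a disc 96 mm in diameter and 22 mm high with a flat top. Origin: centre of its underside, on the bench; its top is 22 mm above the origin. The outer 14 mm of its top and its side are enamelled green; the middle (68 mm across) is dark grey graphite.
- rest_blue: The blue rest, home of the blue flask: fixed round rest bolted to the bench: a disc 96 mm in diameter and 22 mm high with a flat top. Origin: centre of its underside, on the bench; its top is 22 mm above the origin. The outer 14 mm of its top and its side are enamelled blue; the middle (68 mm across) is dark grey graphite.
- rest_spare: The bare rest, dark grey graphite all over, empty at the start: fixed round rest bolted to the bench: a disc 96 mm in diameter and 22 mm high with a flat top. Origin: centre of its underside, on the bench; its top is 22 mm above the origin. 
- paddle: Bystander, leave alone: graphite paddle lying on the bench, dark plate 70 x 50 x 12 mm with a pale wooden handle 18 mm thick; 190 mm long and at most 18 mm high. Origin on the bench under its axis; the plate runs from 20 to 90 mm along its +x, the handle from 20 to -100 mm.
- jar: Bystander, leave alone: small frosted glass jar with a brass cap, 56 mm in diameter, 60 mm tall. Origin: centre of its underside.
- bauble: Bystander, leave alone: frosted whitish glass bauble with a pointed tip, 60 mm in diameter, 68 mm tall, standing on its small foot. Origin: centre of its underside.
There are look-alikes about, which are no part of the job. Leave any brown or yellow look-alike of the rest_red alone.

How it is judged:
By the outcome, as a careful person would: the job done as asked, in the order asked, and still so for the second after the job is handed in, with the robot touching nothing.
It also fails if it takes over 106 s, if anything falls off the work surface, if the arm or the gripper's body presses on something with over 40 N, if the wrist force passes 120 N, or if a joint passes its speed limit or range.

ROBOT

A 6-joint arm with a two-finger parallel gripper is mounted at the origin on the work surface. World frame = base frame: x ahead of the robot, y to its left, z up, the work surface at z = 0. Lengths are in m, angles in rad, forces in N, time in s.
With the tool pointing down it reaches from about 0.35 to 1 m from the base axis. Payload 7.1 kg.
Tool frame: the origin (TCP) lies at the very end of the fingers, on their centre line; the grasp point (between the pads) lies hold_point_z behind it (hold_point_z is the distance from the TCP to the grasp point, in m); z points along the fingers, y is the line along which they close (so a half turn about z gives the same grasp; the last joint's range is limited). The gripper opens to 85 mm and grips with 20 to 120 N. Pads are 22 mm wide; open, the fingers measure 114 mm over their backs; the gripper's body (76 mm by 85 mm) begins 54 mm behind the grasp point. The pads swing forward as they close: fully open they stand 13 mm farther back than shut.
Start: joints at [-1.267, 0.423, 1.63, -0, 1.089, -0.019], TCP at [0.198, -0.593, 0.231] pointing down, gripper open.
Joint ranges: [-3, 3], [-0.9, 2.11], [0.09, 2.58], [-1.31, 4.45], [0.11, 2.69], [-2.54, 2.54]. Speed limits (rad/s): [2.39, 2.39, 3.01, 3.14, 3.14, 3.14].

INTERFACE

Orientations are given as a 3x3 rotation matrix whose columns are the frame's x, y, z axes.
In Python, from rig import * gives the robot as it stands. The module is installed in compiled form; this text tells all that it offers.
- The arm moves only by the shell command python3 -m crank 'ROWS' [FORCE]. ROWS is JSON, a list of rows, each an object with "delta_pos": the shift along the tool's x, y, z in m, a list of three; "angular": the turn, a rotation vector about the tool's x, y, z in degrees, a list of three; "grip": the finger opening in m, from 0 to 0.0854. A call has exactly 5 rows; each row is the pose to reach, as a shift and turn from the pose commanded when the call began, along the tool's axes at that moment; what a row does not reach only later rows make up. A row lasts 1/12 s, in which the tool goes at most 41.7 mm and 7.16 degrees, less where a joint would pass 70% of its speed; a pose out of reach is approached as far as the arm can. A call with a gripper value outside its range is refused whole. The fingers move at their own pace and stop on an object; FORCE is the grip in N (left out, the last holds). Time passes only in rows, so rows that repeat a pose let the fingers close, or fill a call up. It gives the time, the measured TCP pose, the force, the opening and the grip force at its end, in the units of the state.
- read_state(): the state, without advancing time (a new reading comes with each control period).
- camera(name): name is "side" or "top" or "wrist"; returns a dict with "color" (420x560x3 uint8, blue, green, red), "fov_y" (degrees; the focal length in pixels is half the picture's height over the tangent of half this angle, whatever the lens; pixels are square), "cx", "cy" (the principal point, pixels), "dist" ([k1, k2, p1, p2, k3] as OpenCV has them; the pictures are not rectified), "rvec" (rotation vector, rad) and "tvec" (3), from world to camera coordinates, as OpenCV has them; the wrist camera has in their place "mount" (4x4, takes a point from camera to tool coordinates, whose origin is the TCP and whose axes are the flange's). Camera axes: x right, y down, z forward; pixel columns grow to the right and rows downward; lengths in m; the calibration is good to about 2 mm. A picture is of the moment at which its call begins: read the wrist's pose just before it. There is no depth.
- sign_off(): hands the job in; it is judged then, once.
The state is a dict: "time_s": time; "joint_positions": joint angles; "joint_velocities": joint speeds; "joint_efforts": joint torques, N m; "ee_pos": TCP position; "eef_rot": TCP orientation; "ft_force": force on the tool from outside, world axes, zero at the start; "torque": the same for the moment, N m; "width": finger opening in m; "gripper_force": force on a finger pad.
Only numpy, scipy, OpenCV 4.12 (cv2) and the standard library are available. Lean on these libraries where they do the work, as an engineer would, in place of code of your own. Each camera call takes 0.05 s, during which the arm holds its last target. There are 200 camera calls.

## Working session

There is one attempt and no reset: what is moved stays moved. The work goes in short steps, Python scripts to look and compute and a shell command to move; the robot and the scene stay as the last step left them, time stands still between calls to the robot, and variables do not carry over. Pictures are saved under pics/ and viewed, at most 14 in all, crops included, and the job is handed in when it is done.

```bash
mkdir -p pics; python3 - <<'E'
from rig import *
import cv2,numpy as np
s=read_state();print({k:np.round(v,3).tolist() for k,v in s.items()})
for n in("top","side"):
    c=camera(n);cv2.imwrite(f"pics/{n}0.png",c["color"])
    print(n,{k:np.round(v,4).tolist() for k,v in c.items() if k!="color"})
E
```

```text
{'time_s': 0.0, 'joint_positions': [-1.267, 0.424, 1.631, -0.0, 1.089, -0.019], 'joint_velocities': [0.0, -0.001, -0.0, -0.001, 0.002, -0.001], 'joint_efforts': [0.0, -55.74, -28.174, 0.0, 0.007, -0.0], 'ee_pos': [0.198, -0.592, 0.231], 'eef_rot': [[0.948, 0.317, -0.0], [0.317, -0.948, 0.002], [0.0, -0.002, -1.0]], 'ft_force': [-0.223, 0.705, 0.178], 'torque': [-0.054, 0.026, -0.017], 'gripper_force': 0.0, 'width': 0.085}
top {'fov_y': 52.9807, 'cx': 284.5572, 'cy': 206.2298, 'dist': [-0.0396, 0.0, 0.0, 0.0, 0.0], 'rvec': [2.2112, -2.1654, 0.0719], 'tvec': [0.035, 0.5336, 1.0294]}
side {'fov_y': 47.2187, 'cx': 283.6167, 'cy': 214.6446, 'dist': [-0.0561, 0.0, 0.0, 0.0, 0.0], 'rvec': [0.7029, -2.6655, 1.1], 'tvec': [0.5145, 0.1957, 1.0653]}
```

View pics/top0.png

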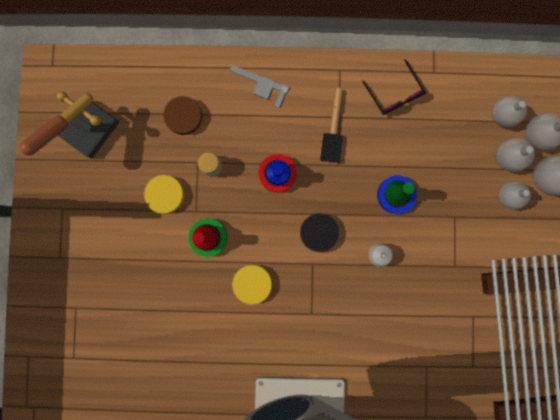

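View pics/side0.png

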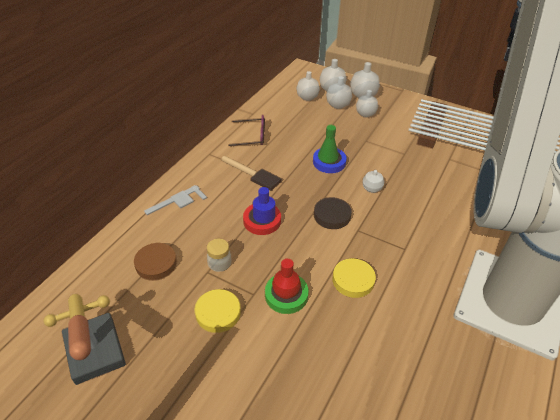

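Top view: the red rest (277,173) holds the blue flask, the blue rest (397,195) holds green, and the green rest (208,238) holds red. The spare rest is at (319,232). The yellow and brown discs are decoys, and the side view agrees.

```bash
cat > h.py <<'E'
from rig import *
import cv2,numpy as np
from scipy.optimize import least_squares
def cast(c,R,t,px,z):
    f=c["color"].shape[0]/2/np.tan(np.radians(c["fov_y"]/2))
    K=np.array([[f,0,c["cx"]],[0,f,c["cy"]],[0,0,1]])
    u=cv2.undistortPoints(np.float64(px).reshape(-1,1,2),K,np.float64(c["dist"])).reshape(-1,2)
    d=np.c_[u,np.ones(len(u))]@R; o=-R.T@t   # R world->cam
    return (o+d*((z-o[2])/d[:,2])[:,None])[:,:2],o
def ext(c,s=None):
    if "rvec" in c: return cv2.Rodrigues(np.float64(c["rvec"]))[0],np.float64(c["tvec"]).ravel()
    T=np.eye(4);T[:3,:3]=s["eef_rot"];T[:3,3]=s["ee_pos"];M=np.linalg.inv(T@np.array(c["mount"]));return M[:3,:3],M[:3,3]
def mask(img,col):
    h,s,v=cv2.split(cv2.cvtColor(img,cv2.COLOR_BGR2HSV));h=h.astype(int)
    ok=(s>150)&(v>40)
    return (ok&{"red":(h<5)|(h>172),"green":(h>45)&(h<90),"blue":(h>105)&(h<135)}[col]).astype(np.uint8)
def big(m,near=None):
    n,l,st,ce=cv2.connectedComponentsWithStats(m)
    return [(l==i) for i in np.argsort(-st[1:,4])[:2]+1],[(st[i,4],ce[i].round()) for i in np.argsort(-st[1:,4])[:4]+1]
def rimfit(P,o,r=.048):
    # fixed radius circle on the side away from the camera (the true top edge)
    x=P.mean(0)
    for _ in range(6):
        u=(x-o[:2]);u/=np.linalg.norm(u)
        Q=P[((P-x)@u>-.01)&(np.linalg.norm(P-x,axis=1)>.036)]
        x=least_squares(lambda q:np.linalg.norm(Q-q,axis=1)-r,x,loss="soft_l1",f_scale=.001).x
    return x
def edge(m):
    cs,_=cv2.findContours(m.astype(np.uint8),cv2.RETR_EXTERNAL,cv2.CHAIN_APPROX_NONE);return max(cs,key=cv2.contourArea).reshape(-1,2)
E
python3 - <<'E'
from h import *
c=camera("top");R,t=ext(c);print("cam",(-R.T@t).round(3))
rp={"red":(277,173),"blue":(397,195),"green":(208,238)}
on={"red":"blue","blue":"green","green":"red"};H={"red":.095,"green":.103,"blue":.085}
for r,p in rp.items():
    w=np.zeros((420,560),np.uint8);cv2.circle(w,p,28,1,-1)
    m=mask(c["color"],r)*w;P,o=cast(c,R,t,edge(m),.022)
    f=on[r];mf=mask(c["color"],f)*w;z=.022+H[f]
    F,_=cast(c,R,t,edge(mf),z);x=rimfit(P,o)
    u=(x-o[:2])/np.linalg.norm(x-o[:2]);far=F[np.argsort(F@u)[-5:]].mean(0)-.013*u
    print(r,m.sum(),x.round(4),"flask",f,mf.sum(),far.round(4))
g=c["color"].max(2);w=np.zeros_like(g);cv2.circle(w,(319,232),26,1,-1)
m=((g<60)*w).astype(np.uint8);P,o=cast(c,R,t,edge(m),.022);print("spare",m.sum(),rimfit(P,o).round(4))
s=camera("wrist");print({k:np.round(v,4).tolist() for k,v in s.items() if k!="color"})
import rig;print(getattr(rig,"hold_point_z",None),[n for n in dir(rig) if n[0]!="_"])
E
```

```text
cam [0.465 0.046 1.062]
red 604 [0.6142 0.0664] flask blue 465 [0.6182 0.0684]
blue 569 [ 0.5658 -0.2296] flask green 467 [ 0.5728 -0.2285]
green 521 [0.4527 0.2325] flask red 461 [0.4515 0.2367]
spare 1136 [ 0.4703 -0.0392]
{'fov_y': 67.1047, 'cx': 275.4732, 'cy': 208.3683, 'dist': [-0.0156, 0.0, 0.0, 0.0, 0.0], 'mount': [[-0.0009, -0.9639, -0.2661, 0.0683], [1.0, -0.0007, -0.0008, -0.0012], [0.0005, -0.2661, 0.9639, -0.1413], [0.0, 0.0, 0.0, 1.0]]}
0.0187 ['IKError', 'camera', 'hold_point_z', 'read_state', 'sign_off']
```

```bash

python3 -m crank '[{"delta_pos":[0.02,-0.016,0],"angular":[0,0,0],"grip":0.085},{"delta_pos":[0.05,-0.04,0],"angular":[0,0,0],"grip":0.085},{"delta_pos":[0.08,-0.065,0],"angular":[0,0,0],"grip":0.085},{"delta_pos":[0.112,-0.09,0],"angular":[0,0,0],"grip":0.085},{"delta_pos":[0.143,-0.116,0],"angular":[0,0,0],"grip":0.085}]'
python3 -m crank '[{"delta_pos":[0.03,-0.025,0],"angular":[0,0,0],"grip":0.085},{"delta_pos":[0.06,-0.05,0],"angular":[0,0,0],"grip":0.085},{"delta_pos":[0.09,-0.075,0],"angular":[0,0,0],"grip":0.085},{"delta_pos":[0.12,-0.1,0],"angular":[0,0,0],"grip":0.085},{"delta_pos":[0.155,-0.125,0],"angular":[0,0,0],"grip":0.085}]'
python3 -m crank '[{"delta_pos":[0.03,-0.025,0],"angular":[0,0,0],"grip":0.085},{"delta_pos":[0.06,-0.05,0],"angular":[0,0,0],"grip":0.085},{"delta_pos":[0.09,-0.075,0],"angular":[0,0,0],"grip":0.085},{"delta_pos":[0.12,-0.1,0],"angular":[0,0,0],"grip":0.085},{"delta_pos":[0.155,-0.125,0],"angular":[0,0,0],"grip":0.085}]'
python3 -m crank '[{"delta_pos":[0.03,-0.025,0],"angular":[0,0,-7.1],"grip":0.085},{"delta_pos":[0.06,-0.05,0],"angular":[0,0,-14.2],"grip":0.085},{"delta_pos":[0.09,-0.075,0],"angular":[0,0,-21.3],"grip":0.085},{"delta_pos":[0.12,-0.1,0],"angular":[0,0,-28.4],"grip":0.085},{"delta_pos":[0.154,-0.126,0],"angular":[0,0,-35.5],"grip":0.085}]'
python3 -m crank '[{"delta_pos":[0,0,0],"angular":[0,0,-7.1],"grip":0.085},{"delta_pos":[0,0,0],"angular":[0,0,-14.2],"grip":0.085},{"delta_pos":[0,0,0],"angular":[0,0,-21.3],"grip":0.085},{"delta_pos":[0,0,0],"angular":[0,0,-28.4],"grip":0.085},{"delta_pos":[0,0,0],"angular":[0,0,-35.5],"grip":0.085}]'
python3 - <<'E'
from h import *
s=read_state();c=camera("wrist");cv2.imwrite("pics/w1.png",c["color"]);np.save("w1.npy",c,allow_pickle=True)
print(np.round(s["eef_rot"],3).tolist(),np.round(s["ee_pos"],4),np.round(s["joint_positions"],2))
E
```

```text
time_s: 0.62
ee_pos: [0.2976, -0.4358, 0.2312]
eef_rot: [[0.949, 0.316, 0.0], [0.316, -0.949, 0.0], [0.0, -0.0, -1.0]]
ft_force: [0.2, 0.4, -0.1]
width: 0.0853
gripper_force: 0.0
time_s: 1.03
ee_pos: [0.4038, -0.2689, 0.2314]
eef_rot: [[0.949, 0.317, -0.0], [0.317, -0.949, -0.0], [-0.0, -0.0, -1.0]]
ft_force: [-0.2, 0.6, 0.2]
width: 0.085
gripper_force: 0.0
time_s: 1.45
ee_pos: [0.5103, -0.1022, 0.2313]
eef_rot: [[0.948, 0.317, -0.001], [0.317, -0.948, -0.0], [-0.001, -0.0, -1.0]]
ft_force: [0.5, -0.4, -0.2]
width: 0.0846
gripper_force: 0.0
time_s: 1.87
ee_pos: [0.6159, 0.0651, 0.2312]
eef_rot: [[0.583, 0.813, -0.001], [0.813, -0.583, -0.0], [-0.001, -0.0, -1.0]]
ft_force: [0.8, -1.0, 0.6]
width: 0.0849
gripper_force: 0.0
time_s: 2.28
ee_pos: [0.6155, 0.0636, 0.231]
eef_rot: [[0.002, 1.0, -0.001], [1.0, -0.002, -0.0], [-0.0, -0.001, -1.0]]
ft_force: [-0.1, -0.2, -0.1]
width: 0.0847
gripper_force: 0.0
[[0.002, 1.0, -0.001], [1.0, -0.002, -0.0], [-0.0, -0.001, -1.0]] [0.6155 0.0636 0.231 ] [0.08 0.41 1.64 0.   1.08 0.09]
```

View pics/w1.png

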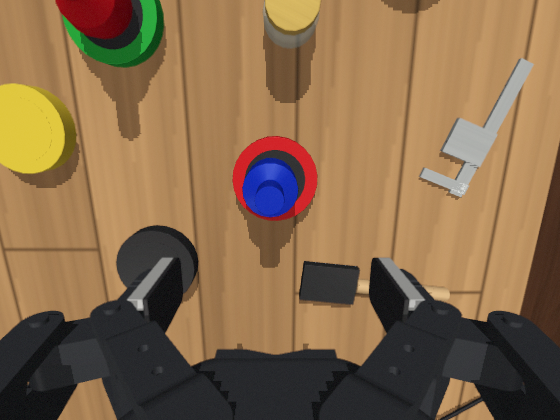

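Wrist view: the blue stopper top is at about (269,198) inside the red rest (275,178). The flask stands slightly off centre and the fingers are symmetric about column 273. Next I measure both.

```bash
cat >> h.py <<'E'
H={"red":.095,"green":.103,"blue":.085}
def pxof(c,R,t,P):
    f=c["color"].shape[0]/2/np.tan(np.radians(c["fov_y"]/2))
    return cv2.projectPoints(np.float64([P]),cv2.Rodrigues(R)[0],t,np.array([[f,0,c["cx"]],[0,f,c["cy"]],[0,0,1]]),np.float64(c["dist"]))[0].ravel()
def window(c,R,t,P,r):
    p=pxof(c,R,t,P);w=np.zeros(c["color"].shape[:2],np.uint8);cv2.circle(w,tuple(int(v) for v in p),r,1,-1);return w
def rest(c,s,col,guess,r=70):
    R,t=ext(c,s);w=window(c,R,t,[*guess,.022],r)
    m=((c["color"].max(2)<75).astype(np.uint8) if col=="spare" else mask(c["color"],col))*w
    P,o=cast(c,R,t,edge(m),.022);return rimfit(P,o)
def stopper(c,s,col,guess,base=.022,r=75):
    R,t=ext(c,s);w=window(c,R,t,[*guess,base+H[col]*.7],r)
    F,o=cast(c,R,t,edge(mask(c["color"],col)*w),base+H[col])
    u=np.array(guess)-o[:2];u/=np.linalg.norm(u);x=F[np.argsort(F@u)[-5:]].mean(0)-.013*u
    for _ in range(4):
        Q=F[((F-x)@u>-.002)&(np.linalg.norm(F-x,axis=1)<.017)]
        x=least_squares(lambda q:np.linalg.norm(Q-q,axis=1)-.013,x,loss="soft_l1",f_scale=.0007).x
    return x
E
python3 - <<'E'
from h import *
s=read_state();c=np.load("w1.npy",allow_pickle=True).item()
print("rest",rest(c,s,"red",(.614,.066)).round(4),"blue",stopper(c,s,"blue",(.618,.068)).round(4))
print("spare",rest(c,s,"spare",(.470,-.039),60).round(4))
E
```

```text
rest [0.6147 0.0701] blue [0.6121 0.0643]
spare [ 0.4544 -0.0747]
```

```bash

python3 -m crank '[{"delta_pos":[0,-0.001,0.015],"angular":[0,0,0],"grip":0.085},{"delta_pos":[0.001,-0.003,0.03],"angular":[0,0,0],"grip":0.085},{"delta_pos":[0.001,-0.003,0.05],"angular":[0,0,0],"grip":0.085},{"delta_pos":[0.001,-0.003,0.07],"angular":[0,0,0],"grip":0.085},{"delta_pos":[0.001,-0.003,0.08],"angular":[0,0,0],"grip":0.085}]'
python3 - <<'E'
from h import *
s=read_state();c=camera("wrist");cv2.imwrite("pics/w2.png",c["color"])
print(np.round(s["ee_pos"],4))
print("rest",rest(c,s,"red",(.614,.068),110).round(4),"blue",stopper(c,s,"blue",(.613,.066),r=110).round(4))
E
```

```text
time_s: 2.75
ee_pos: [0.6113, 0.0642, 0.149]
eef_rot: [[0.012, 1.0, -0.003], [1.0, -0.012, -0.0], [-0.0, -0.003, -1.0]]
ft_force: [-0.5, 0.4, -0.9]
width: 0.0851
gripper_force: 0.0
[0.6113 0.0642 0.149 ]
rest [0.615  0.0716] blue [0.6103 0.0674]
```

View pics/w2.png

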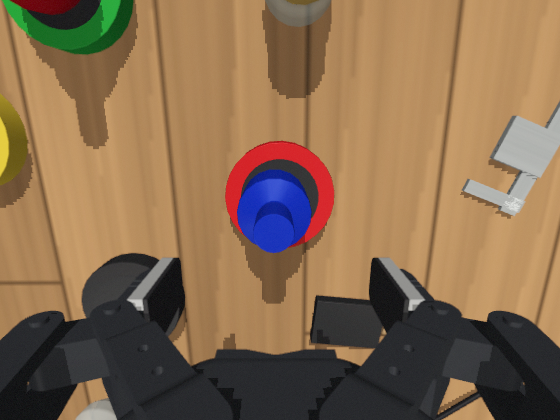

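The stopper is at (274,231), centred between the fingers. I descend and grip with 40 N.

```bash

python3 -m crank '[{"delta_pos":[0.003,-0.001,0.015],"angular":[0,0,0],"grip":0.085},{"delta_pos":[0.003,-0.001,0.03],"angular":[0,0,0],"grip":0.085},{"delta_pos":[0.003,-0.001,0.045],"angular":[0,0,0],"grip":0.085},{"delta_pos":[0.003,-0.001,0.058],"angular":[0,0,0],"grip":0.07},{"delta_pos":[0.003,-0.001,0.066],"angular":[0,0,0],"grip":0.06}]' 40
python3 -m crank '[{"delta_pos":[0,0,0],"angular":[0,0,0],"grip":0.05},{"delta_pos":[0,0,0],"angular":[0,0,0],"grip":0.042},{"delta_pos":[0,0,0],"angular":[0,0,0],"grip":0.035},{"delta_pos":[0,0,0],"angular":[0,0,0],"grip":0.028},{"delta_pos":[0,0,0],"angular":[0,0,0],"grip":0.02}]' 40
python3 -m crank '[{"delta_pos":[0,0,0],"angular":[0,0,0],"grip":0.015},{"delta_pos":[0,0,0],"angular":[0,0,0],"grip":0.015},{"delta_pos":[0,0,0],"angular":[0,0,0],"grip":0.015},{"delta_pos":[0,0,0],"angular":[0,0,0],"grip":0.015},{"delta_pos":[0,0,0],"angular":[0,0,0],"grip":0.015}]' 40
```

```text
time_s: 3.22
ee_pos: [0.6115, 0.0673, 0.0844]
eef_rot: [[0.01, 1.0, -0.001], [1.0, -0.01, -0.0], [-0.0, -0.001, -1.0]]
ft_force: [0.1, -0.7, -0.7]
width: 0.0634
gripper_force: 0.0
time_s: 3.63
ee_pos: [0.6121, 0.0674, 0.0862]
eef_rot: [[0.009, 1.0, 0.001], [1.0, -0.009, 0.0], [0.0, 0.001, -1.0]]
ft_force: [-1.0, 0.5, 1.9]
width: 0.0247
gripper_force: 39.3
time_s: 4.05
ee_pos: [0.6121, 0.0674, 0.0862]
eef_rot: [[0.009, 1.0, 0.001], [1.0, -0.009, 0.0], [0.0, 0.001, -1.0]]
ft_force: [-1.7, 0.4, 6.3]
width: 0.0245
gripper_force: 39.7
```

```bash

python3 -m crank '[{"delta_pos":[0,0,-0.006],"angular":[0,0,0],"grip":0.015},{"delta_pos":[0,0,-0.018],"angular":[0,0,0],"grip":0.015},{"delta_pos":[0,0,-0.035],"angular":[0,0,0],"grip":0.015},{"delta_pos":[0,0,-0.052],"angular":[0,0,0],"grip":0.015},{"delta_pos":[-0.003,-0.004,-0.065],"angular":[0,0,0],"grip":0.015}]'
python3 -m crank '[{"delta_pos":[-0.008,-0.012,-0.005],"angular":[0,0,0],"grip":0.015},{"delta_pos":[-0.022,-0.03,-0.005],"angular":[0,0,0],"grip":0.015},{"delta_pos":[-0.04,-0.053,-0.005],"angular":[0,0,0],"grip":0.015},{"delta_pos":[-0.058,-0.077,-0.005],"angular":[0,0,0],"grip":0.015},{"delta_pos":[-0.075,-0.1,-0.005],"angular":[0,0,0],"grip":0.015}]'
python3 -m crank '[{"delta_pos":[-0.013,-0.018,0],"angular":[0,0,0],"grip":0.015},{"delta_pos":[-0.021,-0.03,0],"angular":[0,0,0],"grip":0.015},{"delta_pos":[-0.025,-0.037,0],"angular":[0,0,0],"grip":0.015},{"delta_pos":[-0.025,-0.037,0],"angular":[0,0,0],"grip":0.015},{"delta_pos":[-0.025,-0.037,0],"angular":[0,0,0],"grip":0.015}]'
python3 - <<'E'
from h import *
s=read_state();c=camera("wrist");cv2.imwrite("pics/w3.png",c["color"])
print(np.round(s["ee_pos"],4),rest(c,s,"red",(.614,.071),110).round(4))
R,t=ext(c,s);P,o=cast(c,R,t,edge(mask(c["color"],"red")*window(c,R,t,[.615,.07,.022],110)),.022);print(cv2.minEnclosingCircle(P.astype(np.float32)))
E
```

```text
time_s: 4.47
ee_pos: [0.6087, 0.0647, 0.1524]
eef_rot: [[0.009, 1.0, 0.002], [1.0, -0.009, 0.0], [0.0, 0.002, -1.0]]
ft_force: [-0.3, 0.8, -2.2]
width: 0.0244
gripper_force: 39.6
time_s: 4.88
ee_pos: [0.5054, -0.0105, 0.1559]
eef_rot: [[0.008, 1.0, 0.0], [1.0, -0.008, -0.0], [-0.0, 0.0, -1.0]]
ft_force: [-0.4, -0.3, -2.0]
width: 0.0246
gripper_force: 39.6
time_s: 5.3
ee_pos: [0.4707, -0.0343, 0.1558]
eef_rot: [[0.009, 1.0, 0.002], [1.0, -0.009, 0.0], [0.0, 0.002, -1.0]]
ft_force: [0.7, 0.1, -3.3]
width: 0.0245
gripper_force: 39.7
[ 0.4707 -0.0343  0.1558] [0.6125 0.0678]
((0.610532820224762, 0.0677291750907898), 0.050686776638031006)
```

View pics/w3.png

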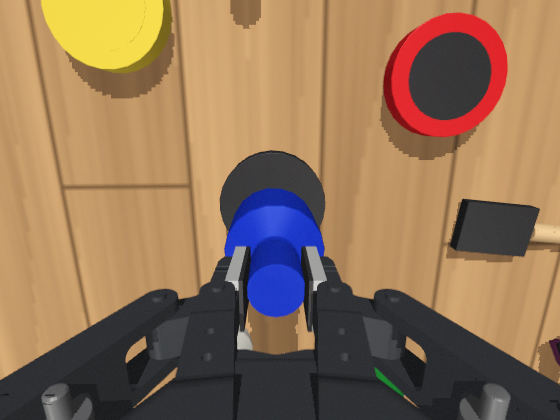

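The flask hangs over the spare rest, whose top edge is at row 152 and sides at columns 220 and 325. The empty red rest shows its graphite middle at (449,76). I cast both to get their centres.

```bash
cat >> h.py <<'E'
def midrest(c,s,guess,r=60):
    "centre of the bare graphite middle of a coloured, empty rest"
    R,t=ext(c,s);m=((c["color"].max(2)<75).astype(np.uint8))*window(c,R,t,[*guess,.022],r)
    P,o=cast(c,R,t,edge(m),.022);(x,rr)=cv2.minEnclosingCircle(P.astype(np.float32));return P.mean(0).round(4),np.round(x,4),round(rr,4)
E
python3 - <<'E'
from h import *
s=read_state();c=camera("wrist");R,t=ext(c,s)
print(midrest(c,s,(.6125,.068),50))
print(cast(c,R,t,[(272,152),(220,200),(325,200),(449,76)],.022)[0].round(4))
E
```

```text
(array([0.6143, 0.0688]), array([0.6142, 0.0682]), 0.0334)
[[ 0.4692  0.0091]
 [ 0.4222 -0.0329]
 [ 0.5162 -0.0339]
 [ 0.6142  0.0692]]
```

```bash

python3 -m crank '[{"delta_pos":[-0.002,-0.001,0.008],"angular":[0,0,0],"grip":0.015},{"delta_pos":[-0.004,-0.0015,0.025],"angular":[0,0,0],"grip":0.015},{"delta_pos":[-0.0045,-0.0015,0.042],"angular":[0,0,0],"grip":0.015},{"delta_pos":[-0.0045,-0.0015,0.057],"angular":[0,0,0],"grip":0.015},{"delta_pos":[-0.0045,-0.0015,0.065],"angular":[0,0,0],"grip":0.015}]'
python3 -m crank '[{"delta_pos":[0,0,0.001],"angular":[0,0,0],"grip":0.015},{"delta_pos":[0,0,0.002],"angular":[0,0,0],"grip":0.015},{"delta_pos":[0,0,0.003],"angular":[0,0,0],"grip":0.015},{"delta_pos":[0,0,0.004],"angular":[0,0,0],"grip":0.015},{"delta_pos":[0,0,0.004],"angular":[0,0,0],"grip":0.015}]'
```

```text
time_s: 5.82
ee_pos: [0.4677, -0.0385, 0.0883]
eef_rot: [[0.008, 1.0, -0.002], [1.0, -0.008, 0.0], [0.0, -0.002, -1.0]]
ft_force: [-0.3, 0.8, -3.1]
width: 0.0245
gripper_force: 39.6
time_s: 6.23
ee_pos: [0.4687, -0.0389, 0.0868]
eef_rot: [[0.009, 1.0, 0.001], [1.0, -0.009, -0.0], [-0.0, 0.001, -1.0]]
ft_force: [-0.3, 0.2, -1.8]
width: 0.0244
gripper_force: 39.6
```

```bash

python3 -m crank '[{"delta_pos":[0,0,0.0005],"angular":[0,0,0],"grip":0.015},{"delta_pos":[0,0,0.001],"angular":[0,0,0],"grip":0.015},{"delta_pos":[0,0,0.0015],"angular":[0,0,0],"grip":0.015},{"delta_pos":[0,0,0.0015],"angular":[0,0,0],"grip":0.015},{"delta_pos":[0,0,0.0015],"angular":[0,0,0],"grip":0.015}]'
```

```text
time_s: 6.65
ee_pos: [0.4686, -0.039, 0.0861]
eef_rot: [[0.009, 1.0, 0.001], [1.0, -0.009, -0.0], [-0.0, 0.001, -1.0]]
ft_force: [-3.6, 0.8, 12.4]
width: 0.0246
gripper_force: 41.1
```

```bash

python3 -m crank '[{"delta_pos":[0,0,-0.001],"angular":[0,0,0],"grip":0.03},{"delta_pos":[0,0,-0.001],"angular":[0,0,0],"grip":0.045},{"delta_pos":[0,0,-0.001],"angular":[0,0,0],"grip":0.06},{"delta_pos":[0,0,-0.001],"angular":[0,0,0],"grip":0.075},{"delta_pos":[0,0,-0.001],"angular":[0,0,0],"grip":0.085}]'
python3 -m crank '[{"delta_pos":[0,0,-0.01],"angular":[0,0,0],"grip":0.085},{"delta_pos":[0,0,-0.03],"angular":[0,0,0],"grip":0.085},{"delta_pos":[0,0,-0.055],"angular":[0,0,0],"grip":0.085},{"delta_pos":[0,0,-0.08],"angular":[0,0,0],"grip":0.085},{"delta_pos":[0.01,0,-0.105],"angular":[0,0,0],"grip":0.085}]'
python3 -m crank '[{"delta_pos":[0.025,0,0],"angular":[0,0,0],"grip":0.085},{"delta_pos":[0.06,0,0],"angular":[0,0,0],"grip":0.085},{"delta_pos":[0.095,0,0],"angular":[0,0,0],"grip":0.085},{"delta_pos":[0.13,0,0],"angular":[0,0,0],"grip":0.085},{"delta_pos":[0.165,-0.01,0],"angular":[0,0,0],"grip":0.085}]'
python3 -m crank '[{"delta_pos":[0.035,0,0],"angular":[0,0,0],"grip":0.085},{"delta_pos":[0.065,0,0],"angular":[0,0,0],"grip":0.085},{"delta_pos":[0.085,-0.003,0],"angular":[0,0,0],"grip":0.085},{"delta_pos":[0.098,-0.005,0],"angular":[0,0,0],"grip":0.085},{"delta_pos":[0.098,-0.005,0],"angular":[0,0,0],"grip":0.085}]'
python3 - <<'E'
from h import *
s=read_state();c=camera("wrist");cv2.imwrite("pics/w4.png",c["color"])
print(np.round(s["ee_pos"],4),np.round(s["joint_positions"],2))
print("rest",rest(c,s,"green",(.453,.234),110).round(4),"red",stopper(c,s,"red",(.4515,.237),r=110).round(4))
E
```

```text
time_s: 7.07
ee_pos: [0.4683, -0.0389, 0.0858]
eef_rot: [[0.009, 1.0, 0.0], [1.0, -0.009, 0.0], [0.0, 0.0, -1.0]]
ft_force: [-0.1, -0.2, 0.3]
width: 0.0766
gripper_force: 0.0
time_s: 7.48
ee_pos: [0.4681, -0.0296, 0.1925]
eef_rot: [[0.01, 1.0, -0.0], [1.0, -0.01, -0.0], [-0.0, -0.0, -1.0]]
ft_force: [0.0, 0.2, 0.1]
width: 0.0848
gripper_force: 0.0
time_s: 7.9
ee_pos: [0.4611, 0.138, 0.192]
eef_rot: [[0.009, 1.0, 0.003], [1.0, -0.009, 0.001], [0.001, 0.003, -1.0]]
ft_force: [0.9, 0.6, -0.8]
width: 0.0851
gripper_force: 0.0
time_s: 8.32
ee_pos: [0.4554, 0.2362, 0.1913]
eef_rot: [[0.006, 1.0, 0.0], [1.0, -0.006, 0.001], [0.001, 0.0, -1.0]]
ft_force: [-0.8, -0.9, -0.0]
width: 0.0853
gripper_force: 0.0
[0.4554 0.2362 0.1913] [0.46 0.31 1.91 0.   0.92 0.46]
rest [0.4506 0.2402] red [0.4505 0.2414]
```

View pics/w4.png

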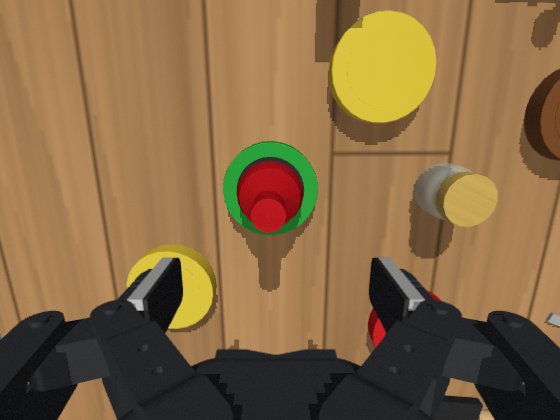

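The red stopper top is at (268,213), over the green rest at (270,188). I descend and grip.

```bash

python3 -m crank '[{"delta_pos":[0.002,-0.002,0.015],"angular":[0,0,0],"grip":0.085},{"delta_pos":[0.0045,-0.005,0.035],"angular":[0,0,0],"grip":0.085},{"delta_pos":[0.0045,-0.005,0.055],"angular":[0,0,0],"grip":0.085},{"delta_pos":[0.0045,-0.005,0.075],"angular":[0,0,0],"grip":0.085},{"delta_pos":[0.0045,-0.005,0.085],"angular":[0,0,0],"grip":0.075}]' 40
python3 -m crank '[{"delta_pos":[0,0,0.005],"angular":[0,0,0],"grip":0.06},{"delta_pos":[0,0,0.0095],"angular":[0,0,0],"grip":0.048},{"delta_pos":[0,0,0.0095],"angular":[0,0,0],"grip":0.038},{"delta_pos":[0,0,0.0095],"angular":[0,0,0],"grip":0.03},{"delta_pos":[0,0,0.0095],"angular":[0,0,0],"grip":0.02}]' 40
python3 -m crank '[{"delta_pos":[0,0,0],"angular":[0,0,0],"grip":0.015},{"delta_pos":[0,0,0],"angular":[0,0,0],"grip":0.015},{"delta_pos":[0,0,0],"angular":[0,0,0],"grip":0.015},{"delta_pos":[0,0,0],"angular":[0,0,0],"grip":0.015},{"delta_pos":[0,0,0],"angular":[0,0,0],"grip":0.015}]' 40
```

```text
time_s: 8.78
ee_pos: [0.4497, 0.2369, 0.1041]
eef_rot: [[0.01, 1.0, -0.003], [1.0, -0.01, -0.002], [-0.002, -0.003, -1.0]]
ft_force: [-0.4, -1.3, -0.4]
width: 0.0754
gripper_force: 0.0
time_s: 9.2
ee_pos: [0.4511, 0.2389, 0.0973]
eef_rot: [[0.009, 1.0, 0.001], [1.0, -0.009, 0.001], [0.001, 0.001, -1.0]]
ft_force: [-1.4, -0.9, 1.1]
width: 0.0241
gripper_force: 39.1
time_s: 9.62
ee_pos: [0.451, 0.239, 0.0972]
eef_rot: [[0.009, 1.0, 0.001], [1.0, -0.009, 0.001], [0.001, 0.001, -1.0]]
ft_force: [-1.7, -0.5, 6.3]
width: 0.0246
gripper_force: 39.6
```

```bash

python3 -m crank '[{"delta_pos":[0,0,-0.006],"angular":[0,0,0],"grip":0.015},{"delta_pos":[0,0,-0.018],"angular":[0,0,0],"grip":0.015},{"delta_pos":[0,0,-0.035],"angular":[0,0,0],"grip":0.015},{"delta_pos":[0,0,-0.052],"angular":[0,0,0],"grip":0.015},{"delta_pos":[-0.003,0.003,-0.066],"angular":[0,0,0],"grip":0.015}]'
python3 -m crank '[{"delta_pos":[-0.008,0.008,-0.004],"angular":[0,0,0],"grip":0.015},{"delta_pos":[-0.022,0.022,-0.004],"angular":[0,0,0],"grip":0.015},{"delta_pos":[-0.042,0.042,-0.004],"angular":[0,0,0],"grip":0.015},{"delta_pos":[-0.062,0.062,-0.004],"angular":[0,0,0],"grip":0.015},{"delta_pos":[-0.082,0.082,-0.004],"angular":[0,0,0],"grip":0.015}]'
python3 -m crank '[{"delta_pos":[-0.02,0.02,0],"angular":[0,0,0],"grip":0.015},{"delta_pos":[-0.04,0.04,0],"angular":[0,0,0],"grip":0.015},{"delta_pos":[-0.058,0.056,0],"angular":[0,0,0],"grip":0.015},{"delta_pos":[-0.073,0.071,0],"angular":[0,0,0],"grip":0.015},{"delta_pos":[-0.083,0.079,0],"angular":[0,0,0],"grip":0.015}]'
python3 -m crank '[{"delta_pos":[0,0,0.005],"angular":[0,0,0],"grip":0.015},{"delta_pos":[0,0,0.015],"angular":[0,0,0],"grip":0.015},{"delta_pos":[0,0,0.025],"angular":[0,0,0],"grip":0.015},{"delta_pos":[0,0,0.033],"angular":[0,0,0],"grip":0.015},{"delta_pos":[0,0,0.033],"angular":[0,0,0],"grip":0.015}]'
python3 - <<'E'
from h import *
s=read_state();c=camera("wrist");cv2.imwrite("pics/w5.png",c["color"])
print(np.round(s["ee_pos"],4))
b=s["ee_pos"][2]-.0972+.022
print("base",b,"red stopper",stopper(c,s,"red",tuple(s["ee_pos"][:2]),base=b,r=60).round(4))
E
```

```text
time_s: 10.03
ee_pos: [0.4533, 0.236, 0.1635]
eef_rot: [[0.008, 1.0, 0.0], [1.0, -0.008, 0.0], [0.0, 0.0, -1.0]]
ft_force: [0.5, 1.1, -3.0]
width: 0.0245
gripper_force: 39.8
time_s: 10.45
ee_pos: [0.5357, 0.1516, 0.166]
eef_rot: [[0.008, 1.0, -0.0], [1.0, -0.008, -0.0], [-0.0, -0.0, -1.0]]
ft_force: [0.6, 0.9, -2.1]
width: 0.024
gripper_force: 39.8
time_s: 10.87
ee_pos: [0.6148, 0.067, 0.1657]
eef_rot: [[0.01, 1.0, 0.0], [1.0, -0.01, -0.0], [-0.0, 0.0, -1.0]]
ft_force: [0.1, 0.7, -2.9]
width: 0.024
gripper_force: 39.8
time_s: 11.28
ee_pos: [0.6108, 0.07, 0.1306]
eef_rot: [[0.008, 1.0, -0.005], [1.0, -0.008, -0.0], [-0.0, -0.005, -1.0]]
ft_force: [-0.9, 0.4, -2.9]
width: 0.0246
gripper_force: 39.8
[0.6108 0.07   0.1306]
base 0.05535841469933558 red stopper [0.6112 0.0727]
```

View pics/w5.png

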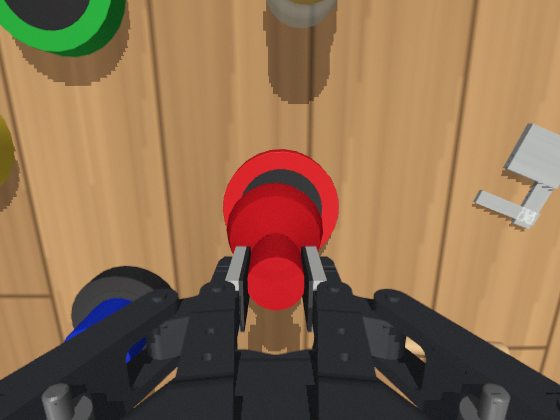

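Red flask over the red rest: the rim spans columns 223–338 with its top edge at row 150. I compare it with the TCP once the arm has settled.

```bash

python3 -m crank '[{"delta_pos":[0,0,0],"angular":[0,0,0],"grip":0.015},{"delta_pos":[0,0,0],"angular":[0,0,0],"grip":0.015},{"delta_pos":[0,0,0],"angular":[0,0,0],"grip":0.015},{"delta_pos":[0,0,0],"angular":[0,0,0],"grip":0.015},{"delta_pos":[0,0,0],"angular":[0,0,0],"grip":0.015}]'
cat >> h.py <<'E'
def under(c,s,col,r=130,dark=75):
    "rest centre under a held flask: rim points on the image-up (+y) half, fixed radius"
    R,t=ext(c,s);g=s["ee_pos"][:2]
    m=((c["color"].max(2)<dark).astype(np.uint8) if col=="spare" else mask(c["color"],col))*window(c,R,t,[*g,.022],r)
    P,o=cast(c,R,t,edge(m),.022);x=P.mean(0)
    for _ in range(8):
        d=P-x;Q=P[(d[:,1]>.005)&(abs(np.linalg.norm(d,axis=1)-.048)<.012)]
        f=least_squares(lambda q:np.linalg.norm(Q-q,axis=1)-.048,x,loss="soft_l1",f_scale=.0007);x=f.x
    return x.round(4),len(Q),np.abs(f.fun).mean().round(5)
E
python3 - <<'E'
from h import *
for _ in range(2):
    s=read_state();c=camera("wrist");b=s["ee_pos"][2]-.0972+.022
    print(np.round(s["ee_pos"],4),under(c,s,"red"),stopper(c,s,"red",tuple(s["ee_pos"][:2]),base=b,r=60).round(4),"green mid",midrest(c,s,(.4506,.2395)))
E
```

```text
time_s: 11.75
ee_pos: [0.6134, 0.0694, 0.1337]
eef_rot: [[0.009, 1.0, 0.001], [1.0, -0.009, 0.0], [0.0, 0.001, -1.0]]
ft_force: [0.4, 0.2, -3.2]
width: 0.0246
gripper_force: 39.8
[0.6134 0.0694 0.1337] (array([0.6147, 0.0687]), 152, np.float64(0.00072)) [0.6137 0.0721] green mid (array([0.4506, 0.2171]), array([0.4511, 0.2234]), 0.0301)
[0.6134 0.0694 0.1337] (array([0.6148, 0.0687]), 152, np.float64(0.00072)) [0.6137 0.0721] green mid (array([0.4508, 0.217 ]), array([0.4511, 0.2234]), 0.0301)
```

```bash

python3 -m crank '[{"delta_pos":[-0.001,0.001,0.006],"angular":[0,0,0],"grip":0.015},{"delta_pos":[-0.002,0.001,0.014],"angular":[0,0,0],"grip":0.015},{"delta_pos":[-0.002,0.001,0.022],"angular":[0,0,0],"grip":0.015},{"delta_pos":[-0.002,0.001,0.029],"angular":[0,0,0],"grip":0.015},{"delta_pos":[-0.002,0.001,0.034],"angular":[0,0,0],"grip":0.015}]'
python3 -m crank '[{"delta_pos":[0,0,0.0005],"angular":[0,0,0],"grip":0.015},{"delta_pos":[0,0,0.001],"angular":[0,0,0],"grip":0.015},{"delta_pos":[0,0,0.0015],"angular":[0,0,0],"grip":0.015},{"delta_pos":[0,0,0.002],"angular":[0,0,0],"grip":0.015},{"delta_pos":[0,0,0.002],"angular":[0,0,0],"grip":0.015}]'
python3 -m crank '[{"delta_pos":[0,0,0.0005],"angular":[0,0,0],"grip":0.015},{"delta_pos":[0,0,0.0005],"angular":[0,0,0],"grip":0.015},{"delta_pos":[0,0,0.001],"angular":[0,0,0],"grip":0.015},{"delta_pos":[0,0,0.001],"angular":[0,0,0],"grip":0.015},{"delta_pos":[0,0,0.001],"angular":[0,0,0],"grip":0.015}]'
```

```text
time_s: 12.27
ee_pos: [0.6134, 0.0672, 0.0977]
eef_rot: [[0.009, 1.0, -0.002], [1.0, -0.009, -0.0], [-0.0, -0.002, -1.0]]
ft_force: [-0.4, 0.0, -2.1]
width: 0.024
gripper_force: 39.8
time_s: 12.68
ee_pos: [0.6142, 0.0674, 0.0974]
eef_rot: [[0.009, 1.0, 0.0], [1.0, -0.009, 0.0], [0.0, 0.0, -1.0]]
ft_force: [0.5, 0.0, -3.6]
width: 0.0241
gripper_force: 39.8
time_s: 13.1
ee_pos: [0.6145, 0.0674, 0.0973]
eef_rot: [[0.009, 1.0, 0.001], [1.0, -0.009, 0.0], [0.0, 0.001, -1.0]]
ft_force: [-1.8, 0.3, 5.3]
width: 0.0243
gripper_force: 40.6
```

```bash

python3 -m crank '[{"delta_pos":[0,0,-0.0005],"angular":[0,0,0],"grip":0.03},{"delta_pos":[0,0,-0.0005],"angular":[0,0,0],"grip":0.045},{"delta_pos":[0,0,-0.0005],"angular":[0,0,0],"grip":0.06},{"delta_pos":[0,0,-0.0005],"angular":[0,0,0],"grip":0.075},{"delta_pos":[0,0,-0.0005],"angular":[0,0,0],"grip":0.085}]'
python3 -m crank '[{"delta_pos":[0,0,-0.01],"angular":[0,0,0],"grip":0.085},{"delta_pos":[0,0,-0.03],"angular":[0,0,0],"grip":0.085},{"delta_pos":[0,0,-0.055],"angular":[0,0,0],"grip":0.085},{"delta_pos":[0,0,-0.08],"angular":[0,0,0],"grip":0.085},{"delta_pos":[-0.01,0,-0.105],"angular":[0,0,0],"grip":0.085}]'
python3 -m crank '[{"delta_pos":[-0.025,-0.003,0],"angular":[0,0,0],"grip":0.085},{"delta_pos":[-0.06,-0.008,0],"angular":[0,0,0],"grip":0.085},{"delta_pos":[-0.095,-0.013,0],"angular":[0,0,0],"grip":0.085},{"delta_pos":[-0.13,-0.018,0],"angular":[0,0,0],"grip":0.085},{"delta_pos":[-0.165,-0.023,0],"angular":[0,0,0],"grip":0.085}]'
python3 -m crank '[{"delta_pos":[-0.035,-0.006,0],"angular":[0,0,0],"grip":0.085},{"delta_pos":[-0.07,-0.012,0],"angular":[0,0,0],"grip":0.085},{"delta_pos":[-0.1,-0.018,0],"angular":[0,0,0],"grip":0.085},{"delta_pos":[-0.118,-0.021,0],"angular":[0,0,0],"grip":0.085},{"delta_pos":[-0.119,-0.021,0],"angular":[0,0,0],"grip":0.085}]'
python3 - <<'E'
from h import *
camera("top");camera("top")
s=read_state();c=camera("wrist");cv2.imwrite("pics/w6.png",c["color"])
print(np.round(s["ee_pos"],4),np.round(s["joint_positions"],2))
print("rest",rest(c,s,"blue",(.566,-.226),110).round(4),"green",stopper(c,s,"green",(.572,-.225),r=110).round(4))
E
```

```text
time_s: 13.52
ee_pos: [0.6142, 0.0673, 0.0968]
eef_rot: [[0.009, 1.0, 0.0], [1.0, -0.009, 0.0], [0.0, 0.0, -1.0]]
ft_force: [-0.3, 0.1, 0.5]
width: 0.0767
gripper_force: 0.0
time_s: 13.93
ee_pos: [0.614, 0.0584, 0.2035]
eef_rot: [[0.008, 1.0, 0.0], [1.0, -0.008, 0.0], [0.0, 0.0, -1.0]]
ft_force: [0.3, -0.5, -0.0]
width: 0.0847
gripper_force: 0.0
time_s: 14.35
ee_pos: [0.5893, -0.1088, 0.2028]
eef_rot: [[0.008, 1.0, 0.001], [1.0, -0.008, -0.0], [-0.0, 0.001, -1.0]]
ft_force: [0.3, -0.3, -0.1]
width: 0.0853
gripper_force: 0.0
time_s: 14.77
ee_pos: [0.567, -0.2298, 0.2027]
eef_rot: [[0.012, 1.0, 0.001], [1.0, -0.012, -0.001], [-0.001, 0.001, -1.0]]
ft_force: [0.3, -0.4, 0.6]
width: 0.0851
gripper_force: 0.0
[ 0.5675 -0.2268  0.2023] [-0.4   0.44  1.68  0.    1.02 -0.39]
rest [ 0.5675 -0.2293] green [ 0.5717 -0.2273]
```

View pics/w6.png

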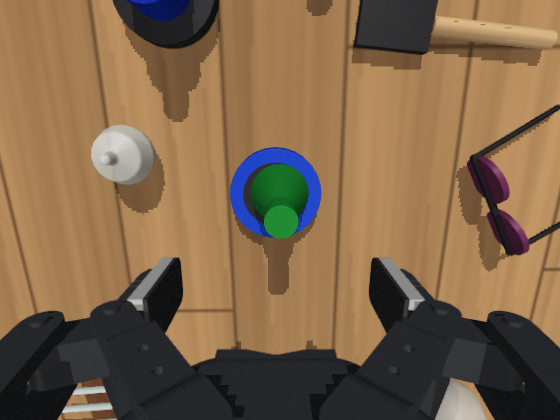

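Green stopper top at (281,221) over the blue rest (276,192). I descend and grip.

```bash

python3 -m crank '[{"delta_pos":[0,0.002,0.015],"angular":[0,0,0],"grip":0.085},{"delta_pos":[0,0.004,0.035],"angular":[0,0,0],"grip":0.085},{"delta_pos":[0,0.004,0.055],"angular":[0,0,0],"grip":0.085},{"delta_pos":[0,0.004,0.075],"angular":[0,0,0],"grip":0.085},{"delta_pos":[0,0.004,0.086],"angular":[0,0,0],"grip":0.075}]' 40
python3 -m crank '[{"delta_pos":[0,0,0.005],"angular":[0,0,0],"grip":0.06},{"delta_pos":[0,0,0.01],"angular":[0,0,0],"grip":0.048},{"delta_pos":[0,0,0.01],"angular":[0,0,0],"grip":0.038},{"delta_pos":[0,0,0.01],"angular":[0,0,0],"grip":0.03},{"delta_pos":[0,0,0.01],"angular":[0,0,0],"grip":0.02}]' 40
python3 -m crank '[{"delta_pos":[0,0,0],"angular":[0,0,0],"grip":0.015},{"delta_pos":[0,0,0],"angular":[0,0,0],"grip":0.015},{"delta_pos":[0,0,0],"angular":[0,0,0],"grip":0.015},{"delta_pos":[0,0,0],"angular":[0,0,0],"grip":0.015},{"delta_pos":[0,0,0],"angular":[0,0,0],"grip":0.015}]' 40
```

```text
time_s: 15.33
ee_pos: [0.571, -0.2242, 0.1139]
eef_rot: [[0.007, 1.0, -0.002], [1.0, -0.007, 0.001], [0.001, -0.002, -1.0]]
ft_force: [-0.7, 0.3, -0.8]
width: 0.0757
gripper_force: 0.0
time_s: 15.75
ee_pos: [0.5721, -0.2265, 0.1069]
eef_rot: [[0.009, 1.0, 0.001], [1.0, -0.009, -0.001], [-0.001, 0.001, -1.0]]
ft_force: [-0.4, -0.1, -0.8]
width: 0.0245
gripper_force: 39.3
time_s: 16.17
ee_pos: [0.572, -0.2265, 0.1068]
eef_rot: [[0.009, 1.0, 0.001], [1.0, -0.009, -0.0], [-0.0, 0.001, -1.0]]
ft_force: [-1.3, 0.9, 6.7]
width: 0.0242
gripper_force: 40.0
```

```bash

python3 -m crank '[{"delta_pos":[0,0,-0.008],"angular":[0,0,0],"grip":0.015},{"delta_pos":[0,0,-0.025],"angular":[0,0,0],"grip":0.015},{"delta_pos":[0,0,-0.05],"angular":[0,0,0],"grip":0.015},{"delta_pos":[0,0,-0.075],"angular":[0,0,0],"grip":0.015},{"delta_pos":[0.002,0,-0.098],"angular":[0,0,0],"grip":0.015}]'
python3 -m crank '[{"delta_pos":[0.008,-0.002,-0.007],"angular":[0,0,0],"grip":0.015},{"delta_pos":[0.025,-0.006,-0.007],"angular":[0,0,0],"grip":0.015},{"delta_pos":[0.048,-0.012,-0.007],"angular":[0,0,0],"grip":0.015},{"delta_pos":[0.073,-0.019,-0.007],"angular":[0,0,0],"grip":0.015},{"delta_pos":[0.1,-0.027,-0.007],"angular":[0,0,0],"grip":0.015}]'
python3 -m crank '[{"delta_pos":[0.03,-0.008,0],"angular":[0,0,0],"grip":0.015},{"delta_pos":[0.06,-0.016,0],"angular":[0,0,0],"grip":0.015},{"delta_pos":[0.09,-0.024,0],"angular":[0,0,0],"grip":0.015},{"delta_pos":[0.12,-0.032,0],"angular":[0,0,0],"grip":0.015},{"delta_pos":[0.15,-0.04,0],"angular":[0,0,0],"grip":0.015}]'
python3 -m crank '[{"delta_pos":[0.03,-0.008,0],"angular":[0,0,0],"grip":0.015},{"delta_pos":[0.06,-0.016,0],"angular":[0,0,0],"grip":0.015},{"delta_pos":[0.09,-0.024,0],"angular":[0,0,0],"grip":0.015},{"delta_pos":[0.12,-0.032,0],"angular":[0,0,0],"grip":0.015},{"delta_pos":[0.145,-0.039,0],"angular":[0,0,0],"grip":0.015}]'
python3 -m crank '[{"delta_pos":[0.022,-0.006,0],"angular":[0,0,0],"grip":0.015},{"delta_pos":[0.042,-0.012,0.002],"angular":[0,0,0],"grip":0.015},{"delta_pos":[0.058,-0.017,0.01],"angular":[0,0,0],"grip":0.015},{"delta_pos":[0.066,-0.019,0.025],"angular":[0,0,0],"grip":0.015},{"delta_pos":[0.067,-0.019,0.045],"angular":[0,0,0],"grip":0.015}]'
python3 -m crank '[{"delta_pos":[0,0,0.012],"angular":[0,0,0],"grip":0.015},{"delta_pos":[0,0,0.02],"angular":[0,0,0],"grip":0.015},{"delta_pos":[0,0,0.025],"angular":[0,0,0],"grip":0.015},{"delta_pos":[0,0,0.025],"angular":[0,0,0],"grip":0.015},{"delta_pos":[0,0,0.025],"angular":[0,0,0],"grip":0.015}]'
python3 - <<'E'
from h import *
camera("top");camera("top");s=read_state();c=camera("wrist");cv2.imwrite("pics/w7.png",c["color"]);b=s["ee_pos"][2]-.1068+.022
print(b,np.round(s["ee_pos"],4),under(c,s,"green"),stopper(c,s,"green",tuple(s["ee_pos"][:2]),base=b,r=60).round(4))
E
```

```text
time_s: 16.58
ee_pos: [0.5714, -0.2245, 0.2051]
eef_rot: [[0.009, 1.0, -0.0], [1.0, -0.009, -0.0], [-0.0, -0.0, -1.0]]
ft_force: [-0.3, 0.1, -2.0]
width: 0.0245
gripper_force: 39.8
time_s: 17.0
ee_pos: [0.5434, -0.1219, 0.2089]
eef_rot: [[0.009, 1.0, -0.003], [1.0, -0.009, 0.001], [0.001, -0.003, -1.0]]
ft_force: [0.9, 1.8, -2.7]
width: 0.0245
gripper_force: 39.8
time_s: 17.42
ee_pos: [0.5039, 0.0286, 0.209]
eef_rot: [[0.009, 1.0, -0.004], [1.0, -0.009, 0.0], [0.0, -0.004, -1.0]]
ft_force: [1.1, 0.1, -3.3]
width: 0.0245
gripper_force: 39.8
time_s: 17.83
ee_pos: [0.466, 0.1737, 0.2091]
eef_rot: [[0.008, 1.0, -0.003], [1.0, -0.008, -0.001], [-0.001, -0.003, -1.0]]
ft_force: [1.3, -0.1, -2.1]
width: 0.0242
gripper_force: 39.8
time_s: 18.25
ee_pos: [0.4487, 0.2409, 0.1648]
eef_rot: [[0.006, 1.0, -0.0], [1.0, -0.006, 0.001], [0.001, -0.0, -1.0]]
ft_force: [0.2, 0.0, -3.2]
width: 0.0242
gripper_force: 39.8
time_s: 18.67
ee_pos: [0.4503, 0.2388, 0.1407]
eef_rot: [[0.009, 1.0, -0.001], [1.0, -0.009, -0.0], [-0.0, -0.001, -1.0]]
ft_force: [-0.1, 0.5, -2.7]
width: 0.0245
gripper_force: 39.8
0.056594034872427264 [0.451  0.2389 0.1414] (array([0.4503, 0.238 ]), 149, np.float64(0.00075)) [0.4513 0.2382]
```

View pics/w7.png

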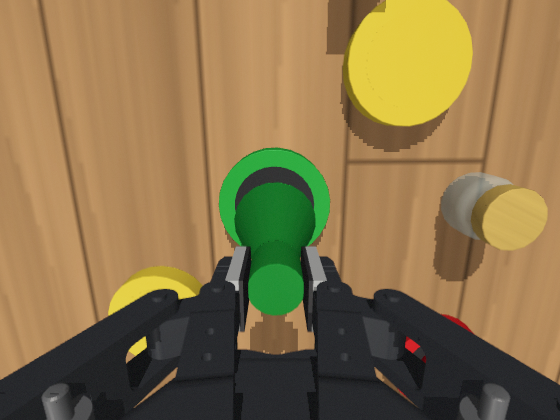

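The green flask is nearly centred over the green rest, so I lower it.

```bash

python3 -m crank '[{"delta_pos":[0,-0.001,0.006],"angular":[0,0,0],"grip":0.015},{"delta_pos":[-0.0005,-0.001,0.014],"angular":[0,0,0],"grip":0.015},{"delta_pos":[-0.0005,-0.001,0.022],"angular":[0,0,0],"grip":0.015},{"delta_pos":[-0.0005,-0.001,0.029],"angular":[0,0,0],"grip":0.015},{"delta_pos":[-0.0005,-0.001,0.032],"angular":[0,0,0],"grip":0.015}]'
python3 -m crank '[{"delta_pos":[0,0,0.0005],"angular":[0,0,0],"grip":0.015},{"delta_pos":[0,0,0.001],"angular":[0,0,0],"grip":0.015},{"delta_pos":[0,0,0.0015],"angular":[0,0,0],"grip":0.015},{"delta_pos":[0,0,0.002],"angular":[0,0,0],"grip":0.015},{"delta_pos":[0,0,0.002],"angular":[0,0,0],"grip":0.015}]'
python3 -m crank '[{"delta_pos":[0,0,0.0005],"angular":[0,0,0],"grip":0.015},{"delta_pos":[0,0,0.0005],"angular":[0,0,0],"grip":0.015},{"delta_pos":[0,0,0.001],"angular":[0,0,0],"grip":0.015},{"delta_pos":[0,0,0.001],"angular":[0,0,0],"grip":0.015},{"delta_pos":[0,0,0.001],"angular":[0,0,0],"grip":0.015}]'
```

```text
time_s: 19.23
ee_pos: [0.4489, 0.2378, 0.1073]
eef_rot: [[0.009, 1.0, -0.002], [1.0, -0.009, -0.001], [-0.001, -0.002, -1.0]]
ft_force: [-1.0, -0.1, -2.3]
width: 0.0245
gripper_force: 39.8
time_s: 19.65
ee_pos: [0.4498, 0.2384, 0.107]
eef_rot: [[0.009, 1.0, 0.0], [1.0, -0.009, 0.0], [0.0, 0.0, -1.0]]
ft_force: [-0.2, -0.0, -3.3]
width: 0.0243
gripper_force: 39.8
time_s: 20.07
ee_pos: [0.4499, 0.2386, 0.1068]
eef_rot: [[0.009, 1.0, 0.001], [1.0, -0.009, 0.001], [0.001, 0.001, -1.0]]
ft_force: [-3.6, -0.4, 8.9]
width: 0.0243
gripper_force: 40.9
```

```bash

python3 -m crank '[{"delta_pos":[0,0,-0.0005],"angular":[0,0,0],"grip":0.03},{"delta_pos":[0,0,-0.0005],"angular":[0,0,0],"grip":0.045},{"delta_pos":[0,0,-0.0005],"angular":[0,0,0],"grip":0.06},{"delta_pos":[0,0,-0.0005],"angular":[0,0,0],"grip":0.075},{"delta_pos":[0,0,-0.0005],"angular":[0,0,0],"grip":0.085}]'
python3 -m crank '[{"delta_pos":[0,0,-0.01],"angular":[0,0,0],"grip":0.085},{"delta_pos":[0,0,-0.03],"angular":[0,0,0],"grip":0.085},{"delta_pos":[0,0,-0.05],"angular":[0,0,0],"grip":0.085},{"delta_pos":[0,0,-0.07],"angular":[0,0,0],"grip":0.085},{"delta_pos":[-0.01,0,-0.09],"angular":[0,0,0],"grip":0.085}]'
python3 -m crank '[{"delta_pos":[-0.025,0.003,0],"angular":[0,0,0],"grip":0.085},{"delta_pos":[-0.06,0.006,0],"angular":[0,0,0],"grip":0.085},{"delta_pos":[-0.095,0.01,0],"angular":[0,0,0],"grip":0.085},{"delta_pos":[-0.13,0.013,0],"angular":[0,0,0],"grip":0.085},{"delta_pos":[-0.165,0.016,0],"angular":[0,0,0],"grip":0.085}]'
python3 -m crank '[{"delta_pos":[-0.035,0.002,0],"angular":[0,0,0],"grip":0.085},{"delta_pos":[-0.065,0.004,0],"angular":[0,0,0],"grip":0.085},{"delta_pos":[-0.085,0.005,0],"angular":[0,0,0],"grip":0.085},{"delta_pos":[-0.102,0.005,0],"angular":[0,0,0],"grip":0.085},{"delta_pos":[-0.102,0.005,0],"angular":[0,0,0],"grip":0.085}]'
python3 - <<'E'
from h import *
camera("top");c=camera("top");cv2.imwrite("pics/t8.png",c["color"])
s=read_state();c=camera("wrist")
print(np.round(s["ee_pos"],4),"blue",stopper(c,s,"blue",(.4686,-.0385),r=110).round(4))
E
```

```text
time_s: 20.48
ee_pos: [0.4497, 0.2383, 0.1062]
eef_rot: [[0.009, 1.0, -0.0], [1.0, -0.009, -0.0], [-0.0, -0.0, -1.0]]
ft_force: [0.1, -0.7, -1.2]
width: 0.0766
gripper_force: 0.0
time_s: 20.9
ee_pos: [0.4498, 0.2292, 0.198]
eef_rot: [[0.008, 1.0, 0.001], [1.0, -0.008, 0.001], [0.001, 0.001, -1.0]]
ft_force: [0.5, -0.3, 0.6]
width: 0.0851
gripper_force: 0.0
time_s: 21.32
ee_pos: [0.4641, 0.0617, 0.1972]
eef_rot: [[0.008, 1.0, 0.001], [1.0, -0.008, 0.0], [0.0, 0.001, -1.0]]
ft_force: [0.8, -0.5, 0.1]
width: 0.0851
gripper_force: 0.0
time_s: 21.73
ee_pos: [0.4684, -0.0413, 0.197]
eef_rot: [[0.012, 1.0, 0.001], [1.0, -0.012, -0.001], [-0.001, 0.001, -1.0]]
ft_force: [-0.1, -0.3, 0.4]
width: 0.0849
gripper_force: 0.0
[ 0.4682 -0.0391  0.1968] blue [ 0.4714 -0.0397]
```

View pics/t8.png

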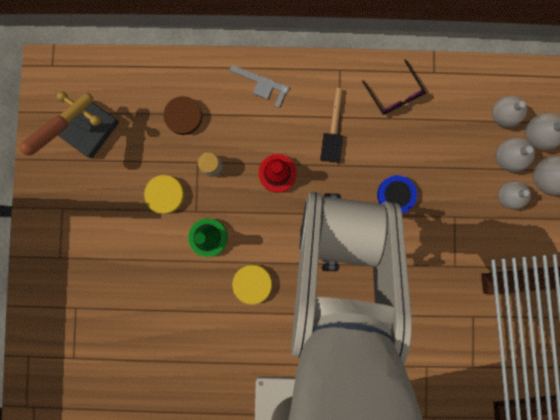

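Top view: red stands on red (277,172), green on green (208,237), and the blue rest at (398,195) is empty. Now the blue flask.

```bash

python3 -m crank '[{"delta_pos":[0,0.001,0.015],"angular":[0,0,0],"grip":0.085},{"delta_pos":[0,0.001,0.04],"angular":[0,0,0],"grip":0.085},{"delta_pos":[0,0.001,0.065],"angular":[0,0,0],"grip":0.085},{"delta_pos":[0,0.001,0.087],"angular":[0,0,0],"grip":0.085},{"delta_pos":[0,0.001,0.1],"angular":[0,0,0],"grip":0.075}]' 40
python3 -m crank '[{"delta_pos":[0,0,0.005],"angular":[0,0,0],"grip":0.06},{"delta_pos":[0,0,0.011],"angular":[0,0,0],"grip":0.048},{"delta_pos":[0,0,0.011],"angular":[0,0,0],"grip":0.038},{"delta_pos":[0,0,0.011],"angular":[0,0,0],"grip":0.03},{"delta_pos":[0,0,0.011],"angular":[0,0,0],"grip":0.02}]' 40
python3 -m crank '[{"delta_pos":[0,0,0],"angular":[0,0,0],"grip":0.015},{"delta_pos":[0,0,0],"angular":[0,0,0],"grip":0.015},{"delta_pos":[0,0,0],"angular":[0,0,0],"grip":0.015},{"delta_pos":[0,0,0],"angular":[0,0,0],"grip":0.015},{"delta_pos":[0,0,0],"angular":[0,0,0],"grip":0.015}]' 40
```

```text
time_s: 22.3
ee_pos: [0.4682, -0.0375, 0.0945]
eef_rot: [[0.007, 1.0, -0.002], [1.0, -0.007, 0.0], [0.0, -0.002, -1.0]]
ft_force: [-0.8, 0.8, 0.0]
width: 0.0757
gripper_force: 0.0
time_s: 22.72
ee_pos: [0.4696, -0.0387, 0.086]
eef_rot: [[0.009, 1.0, 0.001], [1.0, -0.009, -0.0], [-0.0, 0.001, -1.0]]
ft_force: [0.6, -0.1, -2.4]
width: 0.025
gripper_force: 40.0
time_s: 23.13
ee_pos: [0.4696, -0.0389, 0.0859]
eef_rot: [[0.009, 1.0, 0.001], [1.0, -0.009, -0.0], [-0.0, 0.001, -1.0]]
ft_force: [-1.6, 1.6, 6.3]
width: 0.0246
gripper_force: 40.8
```

```bash

python3 -m crank '[{"delta_pos":[0,0,-0.006],"angular":[0,0,0],"grip":0.015},{"delta_pos":[0,0,-0.02],"angular":[0,0,0],"grip":0.015},{"delta_pos":[0,0,-0.04],"angular":[0,0,0],"grip":0.015},{"delta_pos":[0,0,-0.06],"angular":[0,0,0],"grip":0.015},{"delta_pos":[-0.003,0.002,-0.075],"angular":[0,0,0],"grip":0.015}]'
python3 -m crank '[{"delta_pos":[-0.01,0.005,-0.005],"angular":[0,0,0],"grip":0.015},{"delta_pos":[-0.028,0.015,-0.005],"angular":[0,0,0],"grip":0.015},{"delta_pos":[-0.05,0.027,-0.005],"angular":[0,0,0],"grip":0.015},{"delta_pos":[-0.074,0.039,-0.005],"angular":[0,0,0],"grip":0.015},{"delta_pos":[-0.098,0.051,-0.005],"angular":[0,0,0],"grip":0.015}]'
python3 -m crank '[{"delta_pos":[-0.023,0.012,0],"angular":[0,0,0],"grip":0.015},{"delta_pos":[-0.045,0.023,0],"angular":[0,0,0],"grip":0.015},{"delta_pos":[-0.065,0.034,0],"angular":[0,0,0],"grip":0.015},{"delta_pos":[-0.08,0.042,0],"angular":[0,0,0],"grip":0.015},{"delta_pos":[-0.088,0.046,0],"angular":[0,0,0],"grip":0.015}]'
python3 -m crank '[{"delta_pos":[0,0,0.01],"angular":[0,0,0],"grip":0.015},{"delta_pos":[0,0,0.025],"angular":[0,0,0],"grip":0.015},{"delta_pos":[0,0,0.038],"angular":[0,0,0],"grip":0.015},{"delta_pos":[0,0,0.045],"angular":[0,0,0],"grip":0.015},{"delta_pos":[0,0,0.045],"angular":[0,0,0],"grip":0.015}]'
python3 - <<'E'
from h import *
for i in range(6):camera("top")
s=read_state();c=camera("wrist");cv2.imwrite("pics/w9.png",c["color"]);b=s["ee_pos"][2]-.0859+.022
print(b,np.round(s["ee_pos"],4),under(c,s,"blue"),stopper(c,s,"blue",tuple(s["ee_pos"][:2]),base=b,r=60).round(4))
E
```

```text
time_s: 23.55
ee_pos: [0.4709, -0.0417, 0.1617]
eef_rot: [[0.009, 1.0, 0.0], [1.0, -0.009, 0.0], [0.0, 0.0, -1.0]]
ft_force: [-0.1, 0.0, -3.1]
width: 0.0244
gripper_force: 40.0
time_s: 23.97
ee_pos: [0.5216, -0.1419, 0.1648]
eef_rot: [[0.008, 1.0, -0.001], [1.0, -0.008, -0.0], [-0.0, -0.001, -1.0]]
ft_force: [0.2, 0.5, -2.4]
width: 0.0246
gripper_force: 40.0
time_s: 24.38
ee_pos: [0.5671, -0.2313, 0.1645]
eef_rot: [[0.01, 1.0, -0.0], [1.0, -0.01, -0.0], [-0.0, -0.0, -1.0]]
ft_force: [-0.4, -0.1, -1.9]
width: 0.0244
gripper_force: 40.0
time_s: 24.8
ee_pos: [0.5646, -0.2274, 0.1177]
eef_rot: [[0.008, 1.0, -0.005], [1.0, -0.008, 0.002], [0.002, -0.005, -1.0]]
ft_force: [-1.4, 0.7, -3.3]
width: 0.0245
gripper_force: 40.0
0.05724323069706811 [ 0.5671 -0.2288  0.1211] (array([ 0.5675, -0.2318]), 160, np.float64(0.00075)) [ 0.5674 -0.2291]
```

View pics/w9.png

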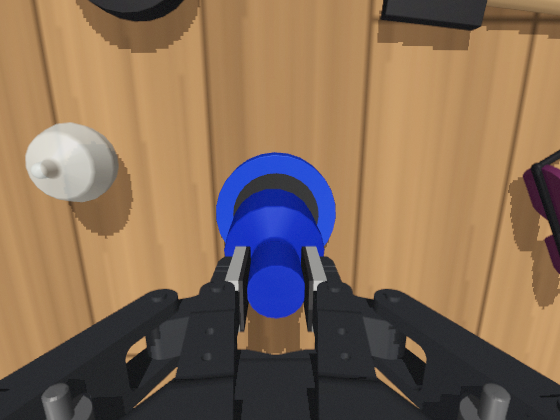

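The blue flask hangs over the blue rest, 2 mm off in y. I correct that and lower it.

```bash

python3 -m crank '[{"delta_pos":[-0.001,0,0.006],"angular":[0,0,0],"grip":0.015},{"delta_pos":[-0.002,0,0.014],"angular":[0,0,0],"grip":0.015},{"delta_pos":[-0.002,0,0.022],"angular":[0,0,0],"grip":0.015},{"delta_pos":[-0.002,0,0.029],"angular":[0,0,0],"grip":0.015},{"delta_pos":[-0.002,0,0.0325],"angular":[0,0,0],"grip":0.015}]'
python3 -m crank '[{"delta_pos":[0,0,0.0005],"angular":[0,0,0],"grip":0.015},{"delta_pos":[0,0,0.001],"angular":[0,0,0],"grip":0.015},{"delta_pos":[0,0,0.0015],"angular":[0,0,0],"grip":0.015},{"delta_pos":[0,0,0.002],"angular":[0,0,0],"grip":0.015},{"delta_pos":[0,0,0.002],"angular":[0,0,0],"grip":0.015}]'
python3 -m crank '[{"delta_pos":[0,0,0.0005],"angular":[0,0,0],"grip":0.015},{"delta_pos":[0,0,0.0005],"angular":[0,0,0],"grip":0.015},{"delta_pos":[0,0,0.001],"angular":[0,0,0],"grip":0.015},{"delta_pos":[0,0,0.001],"angular":[0,0,0],"grip":0.015},{"delta_pos":[0,0,0.001],"angular":[0,0,0],"grip":0.015}]'
```

```text
time_s: 25.57
ee_pos: [0.5657, -0.2304, 0.0861]
eef_rot: [[0.009, 1.0, -0.002], [1.0, -0.009, 0.001], [0.001, -0.002, -1.0]]
ft_force: [0.7, 0.3, 3.1]
width: 0.0247
gripper_force: 40.7
time_s: 25.98
ee_pos: [0.5667, -0.2308, 0.0861]
eef_rot: [[0.009, 1.0, 0.0], [1.0, -0.009, -0.0], [-0.0, 0.0, -1.0]]
ft_force: [-0.6, 1.6, -1.1]
width: 0.0245
gripper_force: 40.1
time_s: 26.4
ee_pos: [0.5667, -0.2309, 0.0859]
eef_rot: [[0.009, 1.0, 0.001], [1.0, -0.009, -0.0], [-0.0, 0.001, -1.0]]
ft_force: [-3.5, 0.4, 8.3]
width: 0.0243
gripper_force: 41.1
```

Seated. I release, lift away, and check.

```bash

python3 -m crank '[{"delta_pos":[0,0,-0.0005],"angular":[0,0,0],"grip":0.03},{"delta_pos":[0,0,-0.0005],"angular":[0,0,0],"grip":0.045},{"delta_pos":[0,0,-0.0005],"angular":[0,0,0],"grip":0.06},{"delta_pos":[0,0,-0.0005],"angular":[0,0,0],"grip":0.075},{"delta_pos":[0,0,-0.0005],"angular":[0,0,0],"grip":0.085}]'
python3 -m crank '[{"delta_pos":[0,0,-0.01],"angular":[0,0,0],"grip":0.085},{"delta_pos":[0,0,-0.03],"angular":[0,0,0],"grip":0.085},{"delta_pos":[0,0,-0.055],"angular":[0,0,0],"grip":0.085},{"delta_pos":[0,0,-0.08],"angular":[0,0,0],"grip":0.085},{"delta_pos":[0,0,-0.105],"angular":[0,0,0],"grip":0.085}]'
python3 -m crank '[{"delta_pos":[0,-0.03,-0.02],"angular":[0,0,0],"grip":0.085},{"delta_pos":[0,-0.06,-0.04],"angular":[0,0,0],"grip":0.085},{"delta_pos":[0,-0.09,-0.05],"angular":[0,0,0],"grip":0.085},{"delta_pos":[0,-0.1,-0.05],"angular":[0,0,0],"grip":0.085},{"delta_pos":[0,-0.1,-0.05],"angular":[0,0,0],"grip":0.085}]'
python3 - <<'E'
from h import *
a=camera("top");b=camera("side");cv2.imwrite("pics/side10.png",b["color"])
cv2.imwrite("pics/top10.png",cv2.resize(a["color"][140:270,170:440],None,fx=2.9,fy=2.9,interpolation=cv2.INTER_CUBIC))
E
```

```text
time_s: 26.82
ee_pos: [0.5666, -0.2307, 0.0852]
eef_rot: [[0.009, 1.0, 0.0], [1.0, -0.009, 0.0], [0.0, 0.0, -1.0]]
ft_force: [0.1, 0.1, -1.2]
width: 0.0771
gripper_force: 0.0
time_s: 27.23
ee_pos: [0.5664, -0.2307, 0.192]
eef_rot: [[0.009, 1.0, -0.0], [1.0, -0.009, 0.0], [0.0, -0.0, -1.0]]
ft_force: [0.1, 0.5, -0.2]
width: 0.085
gripper_force: 0.0
time_s: 27.65
ee_pos: [0.4648, -0.2298, 0.2415]
eef_rot: [[0.01, 1.0, 0.001], [1.0, -0.01, -0.001], [-0.001, 0.001, -1.0]]
ft_force: [0.7, 0.2, 0.8]
width: 0.0851
gripper_force: 0.0
```

View pics/side10.png

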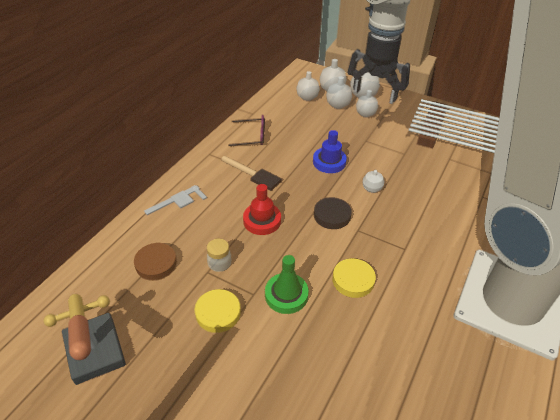

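View pics/top10.png

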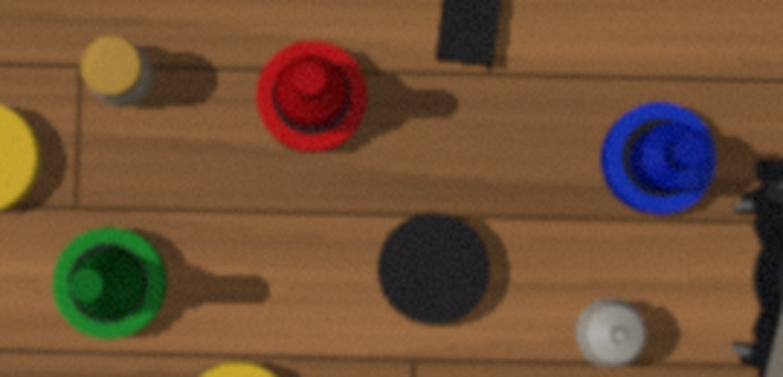

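Side view: all three flasks stand upright on their own colours, at (332,150), (262,207) and (288,283). In the top crop the blue flask may sit a little to the right, so I check it numerically.

```bash
python3 - <<'E'
from h import *
a=camera("top");R,t=ext(a)
for n,g in(("blue",(.567,-.230)),("red",(.6145,.0685)),("green",(.4503,.238))):
    p=pxof(a,R,t,[*g,.022]);r,q=int(round(p[1])),int(round(p[0]));print(n,p.round(1))
    for row in(r,r+2): print([tuple(int(v) for v in a["color"][row,k]) for k in range(q-22,q+23,1)][:],"from",q-22)
s=read_state();c=camera("wrist");print("wrist blue",stopper(c,s,"blue",(.567,-.231),r=110).round(4),rest(c,s,"blue",(.567,-.231),90).round(4))
E
```

```text
blue [395.9 194.7]
[(56, 89, 126), (58, 88, 126), (73, 75, 107), (101, 47, 58), (129, 39, 24), (156, 42, 16), (169, 51, 25), (166, 49, 22), (165, 47, 25), (154, 48, 29), (112, 38, 29), (62, 33, 33), (55, 29, 29), (79, 24, 17), (89, 20, 8), (94, 20, 13), (98, 22, 8), (120, 30, 22), (145, 38, 25), (153, 42, 27), (154, 40, 23), (155, 44, 30), (151, 37, 22), (149, 39, 18), (139, 35, 20), (115, 25, 9), (90, 7, 4), (85, 14, 8), (88, 19, 7), (107, 21, 15), (124, 25, 4), (137, 32, 20), (137, 29, 10), (140, 34, 16), (139, 34, 12), (137, 31, 15), (133, 24, 6), (134, 37, 25), (123, 27, 14), (112, 17, 12), (106, 29, 15), (97, 31, 22), (77, 35, 39), (52, 45, 61), (32, 47, 70)] from 374
[(57, 89, 127), (57, 88, 125), (67, 79, 110), (95, 56, 70), (122, 36, 26), (148, 40, 13), (165, 49, 23), (165, 45, 21), (169, 50, 29), (163, 48, 26), (142, 44, 28), (85, 35, 29), (50, 26, 23), (69, 25, 17), (86, 17, 11), (89, 14, 1), (91, 10, 2), (104, 22, 12), (126, 25, 4), (142, 32, 15), (147, 34, 24), (145, 35, 20), (145, 34, 15), (144, 32, 19), (139, 25, 5), (131, 20, 3), (118, 19, 8), (103, 23, 15), (87, 10, 2
[... 2204 characters left out ...]
om 184
[(63, 101, 145), (64, 101, 145), (60, 102, 140), (62, 109, 129), (49, 118, 86), (44, 124, 48), (45, 126, 32), (45, 127, 37), (40, 120, 28), (42, 106, 34), (38, 92, 24), (37, 97, 23), (36, 102, 27), (34, 100, 22), (44, 105, 28), (35, 101, 23), (31, 97, 16), (38, 103, 25), (34, 101, 25), (33, 96, 22), (31, 83, 21), (18, 61, 8), (20, 52, 16), (11, 45, 3), (13, 49, 9), (15, 49, 7), (12, 50, 6), (11, 46, 5), (10, 44, 3), (13, 46, 5), (15, 49, 11), (17, 49, 7), (5, 44, 2), (14, 49, 8), (11, 44, 6), (14, 37, 11), (25, 51, 19), (21, 68, 15), (22, 75, 15), (28, 79, 21), (28, 77, 19), (23, 69, 16), (27, 63, 31), (26, 57, 58), (34, 57, 78)] from 184
wrist blue [ 0.5635 -0.2315] [ 0.5657 -0.231 ]
```

The flasks sit centred (the left margin of blue is about 6 mm, as expected).

```bash
python3 -c "
from rig import *
print(sign_off())"
```

```text
the job is handed in; nothing more can be done
None
```

The job is handed in: the red, green and blue flasks each stand upright in the middle of the rest of their own colour, with blue parked on the graphite rest on the way, and the paddle, jar and bauble were left alone (about 28 s used; the judge's verdict was not shown).

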